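# Pack the two lunch boxes

### The arm

A 7-joint arm with a two-finger parallel gripper is mounted at the origin on the work surface. World frame = base frame: x ahead of the robot, y to its left, z up, the work surface at z = 0. Lengths are in m, angles in rad, forces in N, time in s.
With the tool pointing down it reaches from about 0.35 to 0.9 m from the base axis. Payload 19.9 kg.
Tool frame: the origin (TCP) lies on the centre line of the jaws, within the pads' length; the fingertips stand 17 mm ahead of it and the grasp point (between the pads) lies 2 mm behind it; z points along the fingers, y is the line along which they close (so a half turn about z gives the same grasp; the last joint's range is limited). The gripper opens to 85 mm and grips with 20 to 120 N. Pads are 22 mm wide; open, the fingers measure 114 mm over their backs; the gripper's body (76 mm by 85 mm) begins 54 mm behind the grasp point. The pads swing forward as they close: fully open they stand 13 mm farther back than shut.
Start: joints at [1.304, 0.417, -0.01, 1.614, 0.005, 1.111, -0.053], TCP at [0.139, -0.609, 0.248] pointing down, gripper open.
Joint ranges: [-2.81, 2.81], [-0.39, 2.02], [-1.27, 1.25], [0.06, 2.57], [-1.19, 4.33], [0.19, 2], [-2.82, 2.82]. Speed limits (rad/s): [1.89, 1.89, 2.39, 2.39, 3.01, 3.01, 3.01].

### API

Orientations are given as [roll, pitch, yaw] about the fixed x, y, z axes, in that order (R = Rz(yaw) Ry(pitch) Rx(roll)).
In Python, from rig import env gives the robot as it stands.
- The arm moves only by the shell command python3 -m creep 'ROWS' [FORCE]. ROWS is a JSON object whose one key "motion" holds a list of rows, each a list of 5 numbers: the shift along the world's x, y, z in m, then the turn about the world's z in rad, then the opening, from 0 (shut) to 1 (fully open). In form: {"motion": [[dx, dy, dz, spin, grip], ...]}. A call has 1 to 12 rows; each row is the pose to reach, as a shift and turn from the pose commanded when the call began; what a row does not reach only later rows make up. A row lasts 1/8 s, in which the tool goes at most 62.5 mm and 10.7 degrees, less where a joint would pass 70% of its speed; a pose out of reach is approached as far as the arm can. A call with a gripper value outside its range is refused whole. The fingers move at their own pace and stop on an object; FORCE is the grip in N (left out, the last holds). Time passes only in rows, so rows that repeat a pose let the fingers close. It gives the time, the measured TCP pose, the force, the opening and the grip force at its end, in the units of the state.
- env.get_state(): the state, without advancing time (a new reading comes with each control period).
- env.capture(name): name is "scene" or "side" or "wrist"; returns a dict with "img" (384x512x3 uint8, red, green, blue), "depth" (384x512 float32, m along the optical axis (not along the pixel's ray), 0 where there is no reading), "fx", "fy", "cx", "cy" (pixels), "R" (3x3) and "t" (3): a world point X has camera coordinates R X + t. Camera axes: x right, y down, z forward; pixel columns grow to the right and rows downward; lengths in m; the calibration is good to about 2 mm. A picture is of the moment at which its call begins.
- env.finish_job(): hands the job in; it is judged then, once.
The state is a dict: "time": time; "joints": joint angles; "qvel": joint speeds; "joint_efforts": joint torques, N m; "tool_pos": TCP position; "tool_rot": TCP orientation; "contact_force": force on the tool from outside, world axes, zero at the start; "torque": the same for the moment, N m; "width": opening from 0.0 (shut) to 1.0 (fully open); "finger_force": force on a finger pad.
Only numpy, scipy, OpenCV 4.12 (cv2) and the standard library are available. Lean on these libraries where they do the work, as an engineer would, in place of code of your own. Each camera call takes 0.05 s, during which the arm holds its last target. There are 200 camera calls.

### The job

Pack the two lunch boxes: the apple, the jar and the carton of raisins go in the large three-compartment box, the clementine and the yoghurt pot in the small two-compartment box. Give each thing a compartment of its own, set down gently (not dropped) the right way up on the bottom of the box. Leave the pepper mill, the egg cup and the milk jug standing where they are.

Things in the scene. Friction and masses are not known exactly. Their poses are not given: they have to be found in the camera images.
- large_box: open steel lunch box, three equal compartments in a row, loose; outside 234 x 128 mm plus a 9 mm clip on each short end; walls and dividers 34 mm high, 3 mm thick, floor 3 mm thick. Origin: centre of underside; x along the row, y across, z up. Compartments 74 (x) by 122 mm (y) inside, centres at x = -77, 0 and +77 mm, y = 0. It may stand on the left or on the right.
- small_box: open steel lunch box, two equal compartments in a row, loose; outside 157 x 128 mm plus a 9 mm clip on each short end; walls and dividers 34 mm high, 3 mm thick, floor 3 mm thick. Origin: centre of underside; x along the row, y across, z up. Compartments 74 (x) by 122 mm (y) inside, centres at x = -38.5 and +38.5 mm, y = 0. On the other side from the large box.
- apple: green apple with a short brown stalk, 58 mm across at its middle (29 mm up), 52 mm high plus 10 mm of stalk, about 110 g. Stands upright, origin at the centre of the underside, z up. 
- jar: small full jar, brown contents behind a paper band, ridged brass-coloured screw lid; 50 mm across (lid 49 mm), 61 mm high, about 160 g. Stands upright, origin at the centre of the underside, z up. 
- carton: small plain cardboard carton of raisins, 46 mm (x) by 31 mm (y) by 64 mm high, about 50 g. Stands upright, origin at the centre of the underside, z up. 
- clementine: orange clementine, flatter and smaller than the apple, no stalk; 54 mm across at its middle (20 mm up), 40 mm high, about 80 g. Stands upright, origin at the centre of the underside, z up. 
- yoghurt_pot: white yoghurt pot with a bright foil lid whose thin pull tab reaches 39 mm from the axis; 49 mm across at the foot widening to 55 mm under a 60 mm rim that is 4 mm thick, 56 mm high, about 150 g. Stands upright, origin at the centre of the underside, z up. 
- pepper_mill: bystander: turned dark wood pepper mill, at most 52 mm across, 129 mm high, origin at the centre of its underside. To be left alone.
- egg_cup: bystander: white china egg cup, 51 mm across, 58 mm high, empty, origin at the centre of its underside. To be left alone.
- milk_jug: bystander: white china milk jug, 62 mm across, 80 mm high, handle reaching 50 mm from the axis at its own +y, origin at the centre of its underside. To be left alone.

How it is judged:
By the outcome, as a careful person would: the job done as asked, in the order asked, and still so for the second after the job is handed in, with the robot touching nothing.
It also fails if it takes over 141 s, if anything falls off the work surface, if the arm or the gripper's body presses on something with over 40 N, if the wrist force passes 120 N, or if a joint passes its speed limit or range.

## Working session

There is one attempt and no reset: what is moved stays moved. The work goes in short steps, Python scripts to look and compute and a shell command to move; the robot and the scene stay as the last step left them, time stands still between calls to the robot, and variables do not carry over. Pictures are saved under pics/ and viewed, at most 16 in all, crops included, and the job is handed in when it is done.

```bash
ls; mkdir -p pics
cat > h.py <<'E'
from rig import env
import numpy as np, cv2
def snap(n,f):
    c=env.capture(n); cv2.imwrite('pics/'+f+'.png',cv2.cvtColor(c['img'],cv2.COLOR_RGB2BGR)); np.savez('pics/'+f+'.npz',**c); return c
def world(c,u,v,z=None):
    R,t=np.array(c['R']),np.array(c['t'])
    d=np.array([(u-c['cx'])/c['fx'],(v-c['cy'])/c['fy'],1.])
    o=-R.T@t; w=R.T@d
    s=float(c['depth'][int(v),int(u)]) if z is None else (z-o[2])/w[2]
    return o+s*w
E
python3 - <<'E'
from h import *
for n in('scene','side','wrist'):
    c=snap(n,n+'0'); R=np.array(c['R']);print(n,-R.T@np.array(c['t']),R[2])
s=env.get_state();print(s)
a=cv2.imread('pics/scene0.png');b=cv2.imread('pics/side0.png')
E
```

```text
pics
scene [ 1.19273031 -0.32331479  0.87393635] [-0.55898676  0.30581343 -0.77072171]
side [ 0.34835485 -0.57749329  0.7307165 ] [ 0.24257426  0.62013683 -0.74604829]
wrist [ 0.21653727 -0.59223557  0.37247204] [-0.30166703 -0.06858062 -0.95094358]
{'time': 0.15, 'joints': array([ 1.30450977,  0.41782397, -0.01031269,  1.6140515 ,  0.00471729,
        1.11072302, -0.05301044]), 'qvel': array([ 0.00060701, -0.00210873,  0.00090452, -0.0015848 ,  0.00047013,
       -0.00213452, -0.0015322 ]), 'joint_efforts': array([ 1.19292043e-03, -8.64753127e+01,  6.79650865e-01, -4.35057771e+01,
        1.92323414e-02,  5.74412436e-03, -2.11027339e-05]), 'tool_pos': array([ 0.13924687, -0.609017  ,  0.24780543]), 'tool_rot': array([-3.14061440e+00,  9.21466504e-05,  2.24800430e-01]), 'contact_force': array([ 0.29182531,  0.23419317, -0.18920773]), 'torque': array([ 0.02267639, -0.06497301, -0.02476984]), 'finger_force': 0.0, 'width': 1.0018477239842751}
```

View pics/scene0.png

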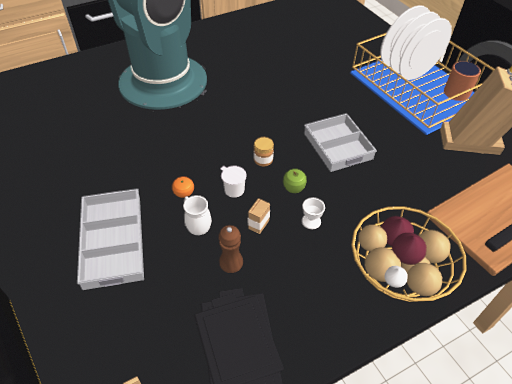

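View pics/side0.png

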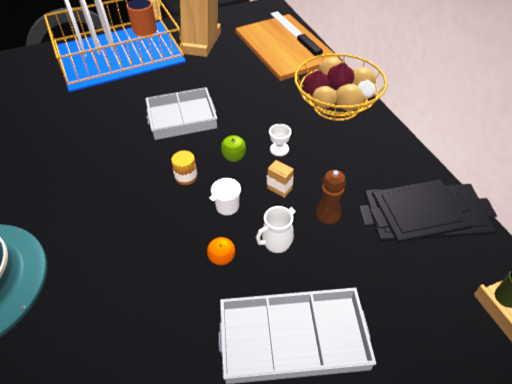

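```bash
cat > top.py <<'E'
from h import *
def cloud(c):
    R,t=np.array(c['R']),np.array(c['t']); d=c['depth']; v,u=np.nonzero(d>0); z=d[v,u]
    P=np.stack([(u-c['cx'])/c['fx']*z,(v-c['cy'])/c['fy']*z,z],1)
    return (P-t)@R, c['img'][v,u]
def crop(name,x0,x1,y0,y1,f,zmin=0.006,s=1000):
    # overhead orthographic: col = (y1-y)*s, row=(x1-x)*s
    H,W=int((x1-x0)*s),int((y1-y0)*s)
E
python3 - <<'E'
from top import *
from scipy.ndimage import label
pts=[];cols=[]
for n in('scene0','side0'):
    c=dict(np.load(f'pics/{n}.npz')); p,q=cloud(c); pts.append(p);cols.append(q)
P=np.vstack(pts);C=np.vstack(cols)
k=(P[:,0]>.3)&(P[:,0]<.95)&(abs(P[:,1])<.5)&(P[:,2]<.2); P=P[k];C=C[k]
S=800;x0,y0=.3,-.5
im=np.zeros((520,800,3),np.uint8);o=np.argsort(P[:,2]);P=P[o];C=C[o]
r=((.95-P[:,0])*S).astype(int);cc=((.5-P[:,1])*S).astype(int)
for a in(0,1):
  for b in(0,1): im[np.clip(r+a,0,519),np.clip(cc+b,0,799)]=C[:,::-1]
cv2.imwrite('pics/top.png',im)
occ=np.zeros((520,800),np.uint8);m=P[:,2]>.012;occ[r[m],cc[m]]=1
occ=cv2.morphologyEx(occ,cv2.MORPH_CLOSE,np.ones((7,7)))
L,n=label(occ)
for i in range(1,n+1):
    s=m&(L[r,cc]==i)
    if s.sum()<80: continue
    Q=P[s]; zt=np.percentile(Q[:,2],99);T=Q[Q[:,2]>zt-.012]
    print(i,s.sum(),'ext',Q[:,:2].min(0).round(3),Q[:,:2].max(0).round(3),'ztop',zt.round(3),'topmean',T.mean(0).round(3),C[s].mean(0).astype(int))
E
```

```text
1 4482 ext [0.781 0.36 ] [0.95 0.5 ] ztop 0.038 topmean [0.934 0.446 0.035] [197 138  84]
2 8601 ext [0.766 0.089] [0.95  0.321] ztop 0.125 topmean [0.885 0.201 0.12 ] [168 129  92]
3 10039 ext [ 0.762 -0.263] [ 0.95  -0.086] ztop 0.029 topmean [ 0.863 -0.181  0.024] [53 51 55]
4 472 ext [ 0.867 -0.429] [ 0.901 -0.371] ztop 0.081 topmean [ 0.872 -0.39   0.076] [70 70 36]
5 662 ext [ 0.843 -0.456] [ 0.855 -0.368] ztop 0.038 topmean [ 0.848 -0.404  0.033] [169 132  81]
7 1874 ext [ 0.668 -0.133] [ 0.721 -0.081] ztop 0.129 topmean [ 0.693 -0.108  0.121] [103  64  43]
8 805 ext [0.652 0.085] [0.705 0.139] ztop 0.06 topmean [0.679 0.113 0.055] [219 216 215]
9 1149 ext [ 0.602 -0.031] [0.656 0.027] ztop 0.067 topmean [ 0.629 -0.004  0.063] [207 175 133]
10 5590 ext [ 0.38  -0.416] [ 0.646 -0.219] ztop 0.036 topmean [ 0.517 -0.323  0.032] [179 177 182]
11 2089 ext [ 0.518 -0.161] [ 0.603 -0.099] ztop 0.082 topmean [ 0.568 -0.127  0.077] [218 214 213]
12 935 ext [0.541 0.1  ] [0.602 0.158] ztop 0.055 topmean [0.572 0.127 0.049] [123 152  44]
13 2487 ext [0.407 0.241] [0.588 0.392] ztop 0.037 topmean [0.499 0.315 0.031] [163 162 167]
14 1357 ext [ 0.468 -0.035] [0.54  0.026] ztop 0.059 topmean [ 0.505 -0.006  0.056] [234 230 231]
15 955 ext [ 0.426 -0.147] [ 0.481 -0.092] ztop 0.041 topmean [ 0.454 -0.122  0.036] [228 128  22]
16 1084 ext [0.422 0.083] [0.476 0.136] ztop 0.064 topmean [0.449 0.108 0.06 ] [209 177 104]
```

View pics/top.png

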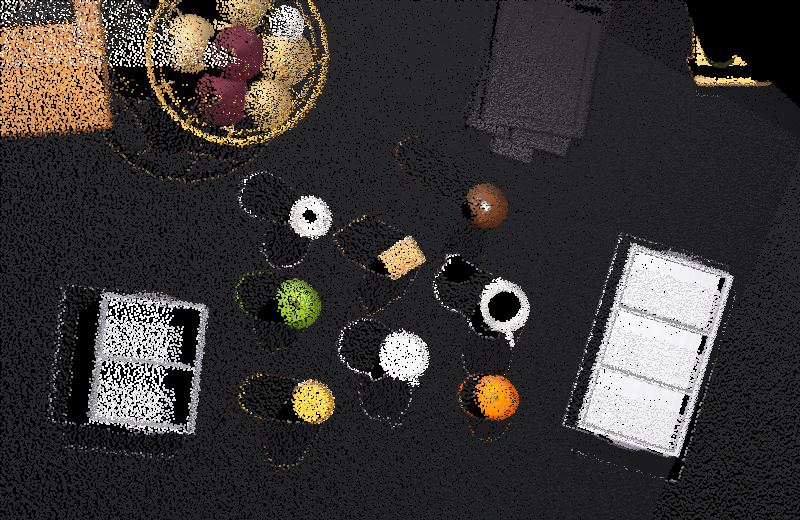

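Run:
```python
from top import *
from scipy.optimize import least_squares
pts=[];cols=[]
for n in('scene0','side0'):
    c=dict(np.load(f'pics/{n}.npz')); p,q=cloud(c); pts.append(p);cols.append(q)
def fitrect(Q): 
    (a,b),(w,h),an=cv2.minAreaRect((Q*1000).astype(np.float32)); 
    if w<h: w,h,an=h,w,an+90
    return np.round([a,b,w,h,(an+90)%180-90],1)
for n,ex in (('large',(.37,.66,-.43,-.2)),('small',(.39,.6,.22,.41)),('carton',(.59,.67,-.04,.04))):
  for i,p in enumerate(pts):
    k=(p[:,0]>ex[0])&(p[:,0]<ex[1])&(p[:,1]>ex[2])&(p[:,1]<ex[3])
    for z0,z1 in ((.031,.04),) if n!='carton' else ((.057,.07),):
      Q=p[k&(p[:,2]>z0)&(p[:,2]<z1)][:,:2]
      d=np.linalg.norm(Q-np.median(Q,0),axis=1)
      print(n,i,len(Q),fitrect(Q))
for n,cx,cy,r,zm,zM in (('apple',.571,.129,.029,.024,.034),('jar',.449,.109,.0245,.045,.057),('clem',.4535,-.12,.027,.015,.025),('yog',.508,-.005,.0275,.035,.05)):
  for p in pts+[np.vstack(pts)]:
    k=(np.hypot(p[:,0]-cx,p[:,1]-cy)<.042)&(p[:,2]>zm)&(p[:,2]<zM);Q=p[k]
    s=least_squares(lambda v:np.hypot(Q[:,0]-v[0],Q[:,1]-v[1])-r,[cx,cy],loss='soft_l1',f_scale=.001)
    print(n,len(Q),s.x.round(4),np.abs(s.fun).mean().round(4))
p=np.vstack(pts);d=np.hypot(p[:,0]-.508,p[:,1]+.004);k=(d>.033)&(d<.042)&(p[:,2]>.045)&(p[:,2]<.07);print('tab',p[k].mean(0),k.sum())
c=dict(np.load('pics/scene0.npz'));cv2.imwrite('pics/z.png',cv2.resize(c['img'][140:280,60:380,::-1],None,fx=2.5,fy=2.5,interpolation=2))
```

```text
large 0 869 [ 515.1 -316.7  243.4  132.4  -17.2]
large 1 1641 [ 511.5 -318.7  242.6  133.1  -17. ]
small 0 414 [499.4 318.2 167.5 134.6  -6.2]
small 1 376 [493.7 314.8 163.  135.6  -6.8]
carton 0 253 [ 6.302e+02  6.000e-01  5.040e+01  3.140e+01 -5.810e+01]
carton 1 285 [628.   -3.3  46.9  34.8 -60.3]
apple 58 [0.5709 0.1335] 0.0009
apple 79 [0.5694 0.1312] 0.001
apple 137 [0.5698 0.1318] 0.0011
jar 62 [0.4484 0.1127] 0.0011
jar 80 [0.4468 0.1107] 0.0008
jar 142 [0.4475 0.1112] 0.0011
clem 64 [ 0.4532 -0.1171] 0.0009
clem 83 [ 0.4528 -0.1188] 0.0006
clem 147 [ 0.4529 -0.1184] 0.0009
yog 66 [ 0.5059 -0.0021] 0.0009
yog 80 [ 0.5051 -0.0039] 0.0006
yog 146 [ 0.5054 -0.0036] 0.0009
tab [ 0.47516263 -0.01746268  0.05591337] 38
```

View pics/z.png

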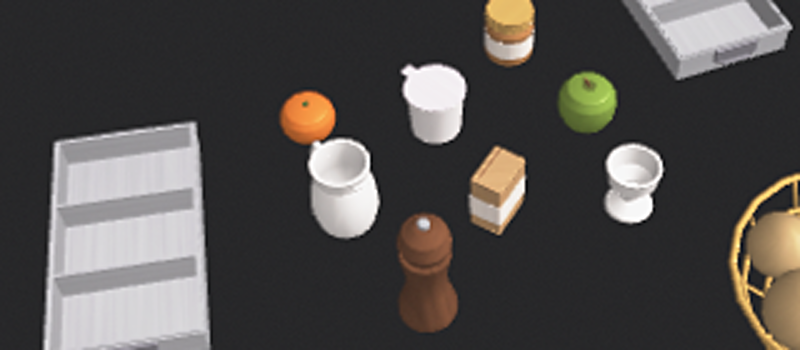

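```bash
python3 -m creep '{"motion": [[0.04,0.05,-0.01,-0.05,1],[0.07,0.1,-0.02,-0.1,1],[0.1,0.15,-0.03,-0.15,1],[0.13,0.2,-0.04,-0.2,1],[0.16,0.25,-0.048,-0.25,1],[0.19,0.3,-0.048,-0.3,1],[0.22,0.35,-0.048,-0.35,1],[0.25,0.4,-0.048,-0.4,1],[0.28,0.45,-0.048,-0.45,1],[0.31,0.5,-0.048,-0.5,1],[0.34,0.55,-0.048,-0.522,1],[0.37,0.6,-0.048,-0.522,1]]}' 60
```

```text
time: 1.65
tool_pos: [0.51, -0.0076, 0.2003]
tool_rot: [-3.142, -0.0, -0.298]
contact_force: [0.1, -0.8, 1.0]
width: 0.999
finger_force: 0.0
```

```bash
python3 -m creep '{"motion": [[0.02,0.05,0,0,1],[0.04,0.1,0,0,1],[0.06,0.14,0,0,1],[0.06,0.14,-0.04,0,1],[0.06,0.14,-0.08,0,1],[0.06,0.14,-0.12,0,1],[0.06,0.14,-0.15,0,1],[0.06,0.14,-0.169,0,1],[0.06,0.14,-0.169,0,1]]}'
python3 - <<'E'
from h import *
snap('wrist','w1')
E
```

```text
time: 2.78
tool_pos: [0.5688, 0.1306, 0.0304]
tool_rot: [3.141, 0.002, -0.297]
contact_force: [-0.1, 0.4, 0.8]
width: 0.998
finger_force: 0.0
```

View pics/w1.png

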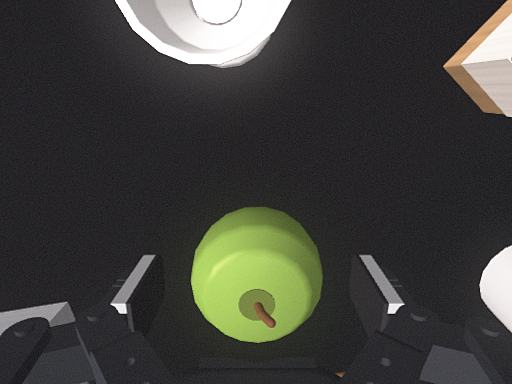

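The apple sits at about (257, 275), midway between the pads (inner edges about 163 and 352). Close and lift.

```bash
python3 -m creep '{"motion": [[0,0,0,0,0],[0,0,0,0,0],[0,0,0,0,0],[0,0,0,0,0],[0,0,0,0,0],[0,0,0,0,0]]}' 40
python3 -m creep '{"motion": [[0,0,0.02,0,0],[0,0,0.06,0,0],[0,0,0.1,0,0],[0,0,0.14,0,0],[0,0,0.17,0,0],[0,0,0.17,0,0]]}'
```

```text
time: 3.58
tool_pos: [0.57, 0.1308, 0.0327]
tool_rot: [-3.141, -0.002, -0.297]
contact_force: [-2.6, -1.5, 12.9]
width: 0.65
finger_force: 40.1
time: 4.32
tool_pos: [0.5703, 0.1311, 0.2049]
tool_rot: [-3.139, -0.004, -0.297]
contact_force: [-1.1, -0.3, -1.6]
width: 0.646
finger_force: 43.2
```

```bash
python3 -m creep '{"motion": [[0,-0.04,0,0,0],[0.003,-0.09,0,0,0],[0.005,-0.14,0,0,0],[0.007,-0.19,0,0,0],[0.009,-0.24,0,0,0],[0.011,-0.29,0,0,0],[0.013,-0.34,0,0,0],[0.015,-0.39,0,0,0],[0.017,-0.44,0,0,0],[0.017,-0.471,0,0,0],[0.017,-0.471,-0.03,0,0],[0.017,-0.471,-0.03,0,0]]}'
python3 - <<'E'
from h import *
snap('wrist','w2');snap('side','s2')
print(env.get_state()['tool_pos'],env.get_state()['contact_force'])
E
```

```text
time: 5.82
tool_pos: [0.585, -0.3396, 0.1693]
tool_rot: [-3.14, 0.004, -0.297]
contact_force: [-0.1, -0.0, 0.1]
width: 0.648
finger_force: 43.2
[ 0.58650213 -0.33967481  0.17194457] [-0.02313069  0.21645722 -0.97706784]
```

View pics/w2.png

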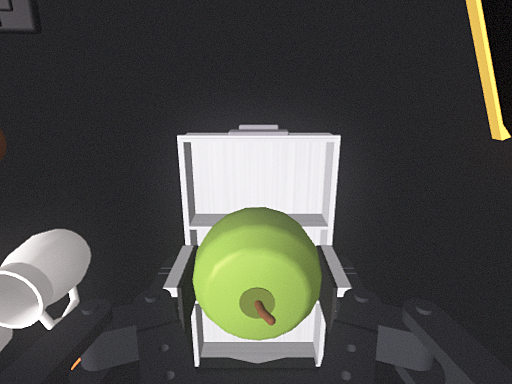

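The apple hides the box's middle. I'll project the expected compartment edges into this picture to compare.

Run:
```python
from h import *
c=dict(np.load('pics/w2.npz'));R,t=c['R'],c['t']
a=np.radians(-17.1);ex=np.array([np.cos(a),np.sin(a)]);ey=np.array([-ex[1],ex[0]]);o=np.array([.513,-.3175])
for n,x,y in(('far wall',.117,.064),('far wall',.117,-.064),('div',.0385,.061),('div',.0385,-.061),('div2',-.0385,.061),('div2',-.0385,-.061)):
    p=np.r_[o+x*ex+y*ey,.037]; q=R@p+t; print(n,(c['fx']*q[0]/q[2]+c['cx']).round(),(c['fy']*q[1]/q[2]+c['cy']).round())
print(-R.T@t)
for u,v in((179,135),(340,133),(185,216),(335,216)):
    w=world(c,u,v,.037); d=w[:2]-o; print(w.round(4), (d@ex).round(4),(d@ey).round(4))
```

```text
far wall 175.0 139.0
far wall 337.0 139.0
div 186.0 229.0
div 326.0 230.0
div2 191.0 304.0
div2 321.0 305.0
[ 0.66121013 -0.36396621  0.29369105]
[ 0.6454 -0.2947  0.037 ] 0.1198 0.0608
[ 0.6099 -0.4165  0.037 ] 0.1217 -0.0661
[ 0.5796 -0.2745  0.037 ] 0.051 0.0607
[ 0.5422 -0.3973  0.037 ] 0.0513 -0.0677
```

```bash
python3 -m creep '{"motion": [[0.001,-0.002,-0.03,0,0],[0.001,-0.002,-0.06,0,0],[0.001,-0.002,-0.09,0,0],[0.001,-0.002,-0.115,0,0],[0.001,-0.002,-0.125,0,0],[0.001,-0.002,-0.13,0,0],[0.001,-0.002,-0.13,0,0],[0.001,-0.002,-0.13,0,0]]}'
```

```text
time: 6.92
tool_pos: [0.5878, -0.3425, 0.0422]
tool_rot: [3.141, -0.001, -0.297]
contact_force: [-0.6, 0.3, -1.0]
width: 0.647
finger_force: 43.2
```

```bash
python3 -m creep '{"motion": [[0,0,-0.002,0,0],[0,0,-0.004,0,0],[0,0,-0.0055,0,0],[0,0,-0.0065,0,0],[0,0,-0.0065,0,0]]}'
```

```text
time: 7.55
tool_pos: [0.5876, -0.3424, 0.0358]
tool_rot: [3.141, -0.001, -0.297]
contact_force: [-5.4, 1.8, 14.9]
width: 0.649
finger_force: 44.5
```

```bash
python3 -m creep '{"motion": [[0,0,0,0,0.7],[0,0,0,0,0.75],[0,0,0,0,0.8],[0,0,0,0,0.83],[0,0,0,0,0.83]]}' 
python3 -m creep '{"motion": [[0,0,0.02,0,0.83],[0,0,0.06,0,0.83],[0,0,0.11,0,0.83],[0,0,0.165,0,0.83]]}'
python3 - <<'E'
from h import *
a=snap('side','s3');b=snap('wrist','w3')
x=cv2.resize(a['img'][240:384,180:400],None,fx=1.8,fy=1.8);y=b['img']
im=np.zeros((384,400+396,3),np.uint8);im[:,:400]=y[:,56:456];im[:x.shape[0],400:]=x[:,:396]
cv2.imwrite('pics/c3.png',im[:,:,::-1])
E
```

```text
time: 8.18
tool_pos: [0.5873, -0.3422, 0.0347]
tool_rot: [-3.141, 0.0, -0.297]
contact_force: [0.3, -0.1, 0.3]
width: 0.829
finger_force: 0.0
time: 8.68
tool_pos: [0.5871, -0.3421, 0.2027]
tool_rot: [-3.142, -0.0, -0.297]
contact_force: [0.9, -0.3, 0.7]
width: 0.824
finger_force: 0.0
```

View pics/c3.png

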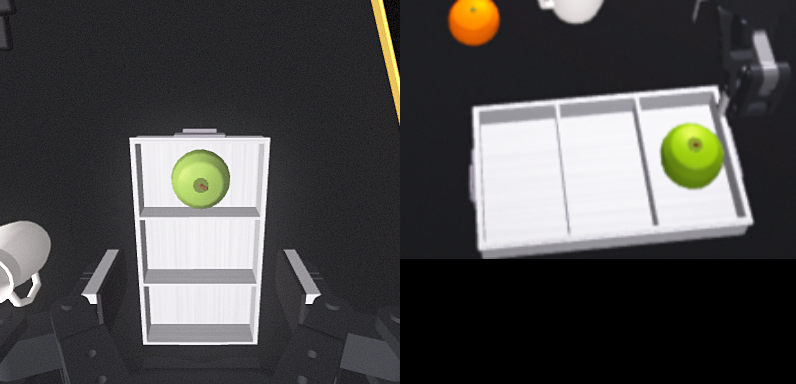

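Apple stands upright in the far compartment (crop (200,178)). Box corners in the crop: (130,137), (270,137), (143,345), (258,345). Refine the box and move to the jar.

```bash
python3 - <<'E'
from h import *
c=dict(np.load('pics/w3.npz'))
P=np.array([world(c,u+56,v,.037) for u,v in((130,137),(270,137),(143,345),(258,345))])[:,:2];print(P.round(4),P.mean(0).round(4));d=P[:2].mean(0)-P[2:].mean(0);print(np.linalg.norm(d),np.degrees(np.arctan2(d[1],d[0])))
E
python3 -m creep '{"motion": [[-0.015,0.05,0,0,0.9],[-0.03,0.1,0,0,0.9],[-0.045,0.15,0,0,0.9],[-0.06,0.2,0,0,0.9],[-0.076,0.25,0,0,0.9],[-0.09,0.3,0,0,0.9],[-0.105,0.35,0,0,0.9],[-0.12,0.4,0,0,0.9],[-0.14,0.4535,0,0,0.9],[-0.14,0.4535,-0.05,0,0.9],[-0.14,0.4535,-0.07,0,0.9],[-0.14,0.4535,-0.07,0,0.9]]}'
python3 -m creep '{"motion": [[0,0,-0.04,0,0.9],[0,0,-0.07,0,0.9],[0,0,-0.09,0,0.9],[0,0,-0.097,0,0.9],[0,0,-0.097,0,0.9]]}'
python3 -m creep '{"motion": [[0,0,0,0,0],[0,0,0,0,0],[0,0,0,0,0],[0,0,0,0,0],[0,0,0,0,0],[0,0,0,0,0]]}' 50
```

```text
[[ 0.646  -0.2936]
 [ 0.6084 -0.4169]
 [ 0.4214 -0.2244]
 [ 0.3829 -0.3495]] [ 0.5147 -0.3211]
0.23515290438133143 -16.881352510468783
time: 10.28
tool_pos: [0.4469, 0.1113, 0.1297]
tool_rot: [3.141, 0.001, -0.297]
contact_force: [-0.1, -0.6, 0.9]
width: 0.901
finger_force: 0.0
time: 10.9
tool_pos: [0.4479, 0.1113, 0.0337]
tool_rot: [-3.141, -0.001, -0.297]
contact_force: [0.5, 0.1, -0.3]
width: 0.896
finger_force: 0.0
time: 11.65
tool_pos: [0.448, 0.1113, 0.034]
tool_rot: [-3.141, -0.002, -0.297]
contact_force: [-5.1, -2.1, 20.3]
width: 0.565
finger_force: 48.1
```

```bash
python3 -m creep '{"motion": [[0,0,0.02,0,0],[0,0,0.06,0,0],[0,0,0.1,0,0],[0,0,0.14,0,0],[0.007,-0.03,0.16,0,0],[0.013,-0.08,0.16,0,0],[0.02,-0.13,0.16,0,0],[0.028,-0.18,0.16,0,0],[0.036,-0.23,0.16,0,0],[0.044,-0.28,0.16,0,0],[0.052,-0.33,0.16,0,0],[0.06,-0.38,0.16,0,0]]}'
python3 -m creep '{"motion": [[0.007,-0.04,0,0,0],[0.007,-0.052,-0.02,0,0],[0.007,-0.052,-0.06,0,0],[0.007,-0.052,-0.1,0,0],[0.007,-0.052,-0.13,0,0],[0.007,-0.052,-0.147,0,0],[0.007,-0.052,-0.15,0,0],[0.007,-0.052,-0.15,0,0]]}'
```

```text
time: 13.15
tool_pos: [0.5073, -0.2704, 0.1933]
tool_rot: [-3.142, -0.0, -0.297]
contact_force: [2.0, 0.5, -1.3]
width: 0.564
finger_force: 52.7
time: 14.15
tool_pos: [0.5148, -0.3208, 0.0436]
tool_rot: [3.142, -0.001, -0.297]
contact_force: [-0.7, -0.6, -1.2]
width: 0.566
finger_force: 52.7
```

```bash
python3 -m creep '{"motion": [[0,0,-0.002,0,0],[0,0,-0.004,0,0],[0,0,-0.0055,0,0],[0,0,-0.0065,0,0],[0,0,-0.0065,0,0]]}'
```

```text
time: 14.78
tool_pos: [0.5144, -0.3209, 0.0371]
tool_rot: [3.141, -0.0, -0.297]
contact_force: [-5.8, 3.0, 15.1]
width: 0.563
finger_force: 54.3
```

```bash
python3 -m creep '{"motion": [[0,0,0,0,0.62],[0,0,0,0,0.68],[0,0,0,0,0.75],[0,0,0,0,0.75],[0,0,0.02,0,0.75],[0,0,0.06,0,0.75],[0,0,0.11,0,0.75],[0,0,0.165,0,0.75]]}' 
python3 -m creep '{"motion": [[0.018,0.05,0,-0.12,0.75],[0.036,0.1,0,-0.24,0.75],[0.054,0.15,0,-0.36,0.75],[0.072,0.2,0,-0.48,0.75],[0.09,0.25,0,-0.6,0.75],[0.108,0.3,0,-0.733,0.75],[0.1146,0.3195,0,-0.733,0.75],[0.1146,0.3195,-0.04,-0.733,0.75],[0.1146,0.3195,-0.08,-0.733,0.75],[0.1146,0.3195,-0.1,-0.733,0.75],[0.1146,0.3195,-0.1,-0.733,0.75]]}'
python3 - <<'E'
from h import *
a=snap('side','s4');b=snap('wrist','w4')
x=cv2.resize(a['img'][240:384,180:400],None,fx=1.8,fy=1.8);y=b['img']
im=np.zeros((384,400+396,3),np.uint8);im[:,:400]=y[:,56:456];im[:x.shape[0],400:]=x[:,:396]
cv2.imwrite('pics/c4.png',im[:,:,::-1])
E
```

```text
time: 15.78
tool_pos: [0.5141, -0.3205, 0.2041]
tool_rot: [-3.142, -0.0, -0.297]
contact_force: [0.3, -0.5, 0.4]
width: 0.749
finger_force: 0.0
time: 17.15
tool_pos: [0.6286, -0.0017, 0.101]
tool_rot: [3.14, 0.001, -1.03]
contact_force: [0.0, 0.9, 0.5]
width: 0.748
finger_force: 0.0
```

View pics/c4.png

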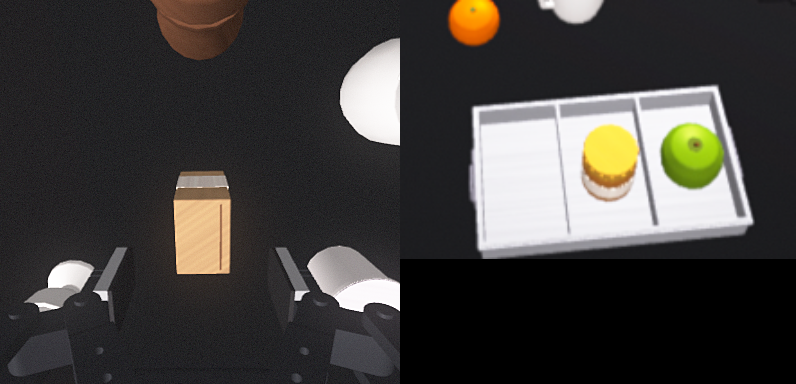

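Jar is upright in the middle compartment. The carton top (crop x 175–230, y 198–272) is square to the jaws and centred.

```bash
python3 - <<'E'
from h import *
c=dict(np.load('pics/w4.npz'));print(np.mean([world(c,u+56,v,.064) for u,v in((175,200),(230,200),(177,272),(230,272))],0))
E
python3 -m creep '{"motion": [[0,0,-0.03,0,0.75],[0,0,-0.05,0,0.75],[0,0,-0.064,0,0.75],[0,0,-0.064,0,0.75],[0,0,-0.064,0,0],[0,0,-0.064,0,0],[0,0,-0.064,0,0],[0,0,-0.064,0,0],[0,0,-0.064,0,0],[0,0,-0.064,0,0]]}' 25
```

```text
[ 0.62878202 -0.00407161  0.064     ]
time: 18.5
tool_pos: [0.6294, -0.0013, 0.0381]
tool_rot: [-3.14, -0.001, -1.03]
contact_force: [-0.7, -0.1, 7.6]
width: 0.36
finger_force: 27.6
```

```bash
python3 -m creep '{"motion": [[0,0,0.02,0,0],[0,0,0.06,0,0],[0,0,0.1,0,0],[0,0,0.14,0,0],[-0.02,-0.03,0.16,0,0],[-0.05,-0.075,0.16,0.12,0],[-0.08,-0.12,0.16,0.24,0],[-0.108,-0.17,0.16,0.36,0],[-0.136,-0.215,0.16,0.48,0],[-0.165,-0.26,0.16,0.6,0],[-0.188,-0.297,0.16,0.733,0],[-0.188,-0.297,0.16,0.733,0]]}'
python3 -m creep '{"motion": [[0,0,-0.03,0,0],[0,0,-0.07,0,0],[0,0,-0.11,0,0],[0,0,-0.135,0,0],[0,0,-0.147,0,0],[0,0,-0.15,0,0],[0,0,-0.15,0,0]]}'
```

```text
time: 20.0
tool_pos: [0.4389, -0.3012, 0.1985]
tool_rot: [3.14, -0.001, -0.3]
contact_force: [0.3, 0.8, -0.5]
width: 0.36
finger_force: 26.8
time: 20.88
tool_pos: [0.4415, -0.2984, 0.0482]
tool_rot: [3.141, -0.001, -0.297]
contact_force: [-0.5, 0.6, -0.1]
width: 0.362
finger_force: 26.8
```

```bash
python3 -m creep '{"motion": [[0,0,-0.003,0,0],[0,0,-0.005,0,0],[0,0,-0.0065,0,0],[0,0,-0.0072,0,0],[0,0,-0.0072,0,0]]}'
```

```text
time: 21.5
tool_pos: [0.441, -0.2984, 0.041]
tool_rot: [3.141, -0.0, -0.297]
contact_force: [-8.1, 3.9, 22.4]
width: 0.361
finger_force: 29.7
```

```bash
python3 -m creep '{"motion": [[0,0,0,0,0.42],[0,0,0,0,0.48],[0,0,0,0,0.55],[0,0,0,0,0.55],[0,0,0.02,0,0.55],[0,0,0.06,0,0.55],[0,0,0.1,0,0.55],[0.003,0.04,0.12,0.05,0.7],[0.006,0.08,0.12,0.1,0.8],[0.009,0.13,0.12,0.15,0.9],[0.012,0.18,0.12,0.184,0.9],[0.012,0.18,0.12,0.184,0.9]]}' 
python3 -m creep '{"motion": [[0,0,-0.03,0,0.9],[0,0,-0.06,0,0.9],[0,0,-0.06,0,0.9]]}'
python3 - <<'E'
from h import *
a=snap('side','s5');b=snap('wrist','w5')
x=cv2.resize(a['img'][240:384,180:400],None,fx=1.8,fy=1.8);y=b['img']
im=np.zeros((384,400+396,3),np.uint8);im[:,:400]=y[:,56:456];im[:x.shape[0],400:]=x[:,:396]
cv2.imwrite('pics/c5.png',im[:,:,::-1])
E
```

```text
time: 23.0
tool_pos: [0.4532, -0.1149, 0.1603]
tool_rot: [-3.141, -0.0, -0.108]
contact_force: [-0.6, -0.8, 0.5]
width: 0.897
finger_force: 0.0
time: 23.38
tool_pos: [0.4518, -0.1184, 0.0987]
tool_rot: [-3.141, 0.003, -0.114]
contact_force: [0.6, 0.8, 0.3]
width: 0.9
finger_force: 0.0
```

View pics/c5.png

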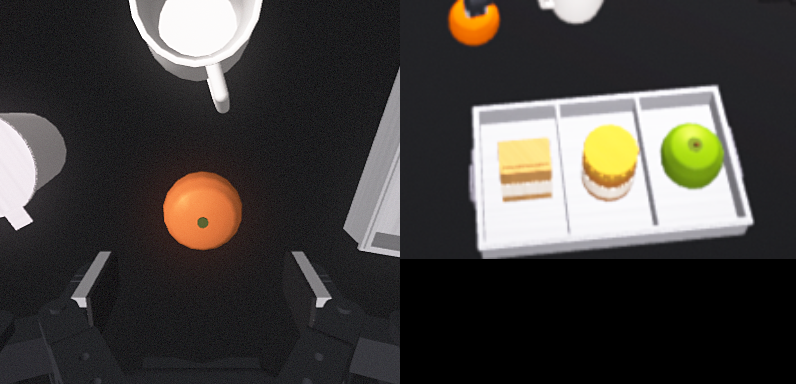

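Large box is packed correctly; the clementine (crop (203,211)) is centred between the jaws, clear of the jug. Descend and grip.

```bash
python3 -m creep '{"motion": [[0,0,-0.03,0,0.9],[0,0,-0.06,0,0.9],[0,0,-0.073,0,0.9],[0,0,-0.077,0,0.9],[0,0,-0.077,0,0.9],[0,0,-0.077,0,0],[0,0,-0.077,0,0],[0,0,-0.077,0,0],[0,0,-0.077,0,0],[0,0,-0.077,0,0],[0,0,-0.077,0,0]]}' 40
```

```text
time: 24.85
tool_pos: [0.4534, -0.1184, 0.0242]
tool_rot: [3.141, -0.001, -0.113]
contact_force: [-5.4, 0.5, 19.8]
width: 0.606
finger_force: 38.0
```

```bash
python3 -m creep '{"motion": [[0,0,0.02,0,0],[0,0,0.06,0,0],[0,0,0.1,0,0],[0,0.02,0.14,0,0],[0,0.06,0.165,0,0],[0.001,0.11,0.165,0,0],[0.002,0.16,0.165,0,0],[0.003,0.21,0.165,0,0],[0.003,0.26,0.165,0,0],[0.004,0.31,0.165,0,0],[0.005,0.36,0.165,0,0],[0.005,0.4,0.165,0,0]]}'
python3 -m creep '{"motion": [[0,0.036,0,0,0],[0,0.039,0,0,0],[0,0.039,0,0,0]]}'
python3 - <<'E'
from h import *
snap('wrist','w6')
E
```

```text
time: 26.35
tool_pos: [0.4576, 0.2837, 0.1885]
tool_rot: [-3.141, -0.0, -0.112]
contact_force: [-0.3, -0.5, -1.3]
width: 0.602
finger_force: 42.3
time: 26.72
tool_pos: [0.4579, 0.3204, 0.1881]
tool_rot: [3.141, -0.0, -0.113]
contact_force: [0.4, 0.3, -1.4]
width: 0.6
finger_force: 42.3
```

View pics/w6.png

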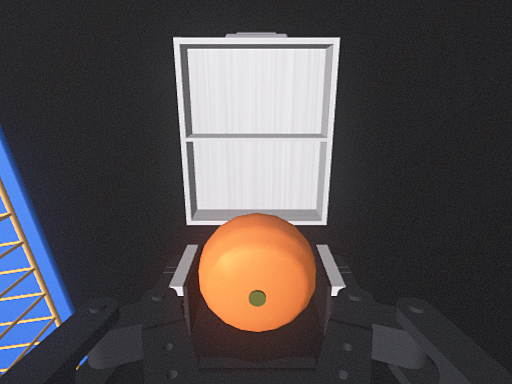

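Run:
```python
from h import *
c=dict(np.load('pics/w6.npz'))
P=np.array([world(c,u,v,.037) for u,v in((174,39),(340,39),(187,224),(327,224))])[:,:2];print(P.round(4),P.mean(0).round(4));d=P[:2].mean(0)-P[2:].mean(0);L=np.linalg.norm(d);a=np.arctan2(d[1],d[0]);print(L,np.degrees(a)); o=P.mean(0);e=d/L;print('near',o-.0385*e,'far',o+.0385*e)
```

```text
[[0.5807 0.3702]
 [0.5662 0.2421]
 [0.426  0.388 ]
 [0.4114 0.2592]] [0.4961 0.3149]
0.1557186265275163 -6.420860857294777
near [0.45781868 0.31920161] far [0.53433568 0.31059065]
```

```bash
python3 -m creep '{"motion": [[0,-0.001,-0.04,0,0],[0,-0.001,-0.08,0,0],[0,-0.001,-0.12,0,0],[0,-0.001,-0.145,0,0],[0,-0.001,-0.153,0,0],[0,-0.001,-0.155,0,0],[0,-0.001,-0.155,0,0]]}'
python3 -m creep '{"motion": [[0,0,-0.002,0,0],[0,0,-0.004,0,0],[0,0,-0.005,0,0],[0,0,-0.0055,0,0],[0,0,-0.0055,0,0]]}'
```

```text
time: 27.65
tool_pos: [0.4585, 0.3198, 0.034]
tool_rot: [-3.141, -0.001, -0.114]
contact_force: [0.3, -0.4, -0.7]
width: 0.602
finger_force: 42.3
time: 28.28
tool_pos: [0.4579, 0.3198, 0.0275]
tool_rot: [-3.142, 0.0, -0.113]
contact_force: [0.5, -0.6, -0.2]
width: 0.605
finger_force: 42.3
```

```bash
python3 -m creep '{"motion": [[0,0,-0.0007,0,0],[0,0,-0.0014,0,0],[0,0,-0.002,0,0],[0,0,-0.002,0,0]]}'
```

```text
time: 28.78
tool_pos: [0.4581, 0.3199, 0.0272]
tool_rot: [3.141, -0.001, -0.113]
contact_force: [-9.4, -8.7, 36.2]
width: 0.603
finger_force: 45.3
```

```bash
python3 -m creep '{"motion": [[0,0,0.001,0,0],[0,0,0.001,0,0.65],[0,0,0.001,0,0.7],[0,0,0.001,0,0.76],[0,0,0.001,0,0.82],[0,0,0.001,0,0.82],[0,0,0.03,0,0.82],[0,0,0.07,0,0.82],[0,0,0.12,0,0.82],[0,0,0.16,0,0.82]]}' 
python3 -m creep '{"motion": [[0.007,-0.05,0,-0.05,1],[0.014,-0.1,0,-0.1,1],[0.022,-0.15,0,-0.15,1],[0.029,-0.2,0,-0.184,1],[0.036,-0.25,0,-0.184,1],[0.043,-0.3,0,-0.184,1],[0.0475,-0.323,0,-0.184,1],[0.0475,-0.323,-0.05,-0.184,1],[0.0475,-0.323,-0.08,-0.184,1],[0.0475,-0.323,-0.08,-0.184,1]]}'
python3 - <<'E'
from h import *
a=snap('scene','s7');b=snap('wrist','w7')
x=cv2.resize(a['img'][100:220,280:400],None,fx=3,fy=3);y=b['img']
im=np.zeros((384,400+360,3),np.uint8);im[:,:400]=y[:,56:456];im[:x.shape[0],400:]=x
cv2.imwrite('pics/c7.png',im[:,:,::-1])
E
```

```text
time: 30.02
tool_pos: [0.4579, 0.3199, 0.1875]
tool_rot: [-3.141, -0.001, -0.113]
contact_force: [0.2, -0.7, -0.2]
width: 0.818
finger_force: 0.0
time: 31.28
tool_pos: [0.5043, -0.0032, 0.1042]
tool_rot: [3.141, 0.003, -0.297]
contact_force: [0.6, 0.3, 1.8]
width: 1.0
finger_force: 0.0
```

View pics/c7.png

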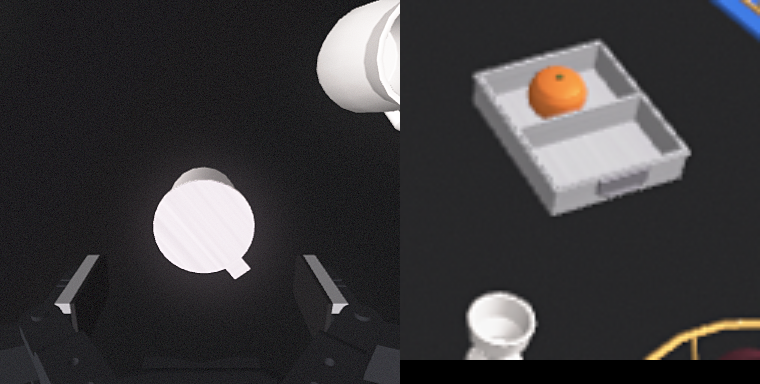

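Clementine is upright in the near compartment. The pot lid (crop (204,227)) is centred, with the tab (238,270) clear of the pads.

```bash
python3 -m creep '{"motion": [[0,0,-0.03,0,1],[0,0,-0.055,0,1],[0,0,-0.073,0,1],[0,0,-0.077,0,1],[0,0,-0.077,0,1],[0,0,-0.077,0,0],[0,0,-0.077,0,0],[0,0,-0.077,0,0],[0,0,-0.077,0,0],[0,0,-0.077,0,0],[0,0,-0.077,0,0],[0,0,-0.077,0,0]]}' 50
```

```text
time: 32.88
tool_pos: [0.5059, -0.0037, 0.0293]
tool_rot: [3.141, -0.001, -0.298]
contact_force: [-1.3, -2.7, 7.1]
width: 0.65
finger_force: 83.3
```

```bash
python3 -m creep '{"motion": [[0,0,0,0,0],[0,0,0,0,0],[0,0,0,0,0]]}' 50
python3 - <<'E'
from h import *
a=snap('side','s8');b=snap('wrist','w8')
x=cv2.resize(a['img'][130:250,170:290],None,fx=3,fy=3);y=b['img']
im=np.zeros((384,400+360,3),np.uint8);im[:,:400]=y[:,56:456];im[:x.shape[0],400:]=x
cv2.imwrite('pics/c8.png',im[:,:,::-1])
E
```

```text
time: 33.25
tool_pos: [0.5059, -0.0037, 0.0293]
tool_rot: [3.141, -0.001, -0.298]
contact_force: [-2.0, -4.1, 7.7]
width: 0.648
finger_force: 83.3
```

View pics/c8.png

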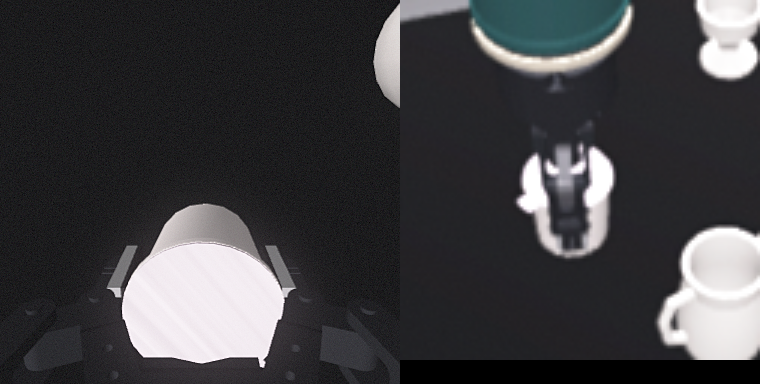

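The upper finger links seem to be bearing on the rim (reading 83 N, width 58 mm), so I'll reopen, raise the hand and clamp the rim itself with the pads.

```bash
python3 -m creep '{"motion": [[0,0,0,0,0.75],[0,0,0,0,0.95],[0,0,0,0,0.95],[0,0,0.01,0,0.95],[0,0,0.021,0,0.95],[0,0,0.021,0,0.95]]}' 50
python3 -m creep '{"motion": [[0,0,0,0,0],[0,0,0,0,0],[0,0,0,0,0],[0,0,0,0,0],[0,0,0,0,0],[0,0,0,0,0]]}' 45
```

```text
time: 34.1
tool_pos: [0.5061, -0.0034, 0.0507]
tool_rot: [-3.141, -0.002, -0.297]
contact_force: [-0.4, -1.8, 1.3]
width: 0.949
finger_force: 0.8
time: 34.85
tool_pos: [0.5058, -0.0032, 0.0498]
tool_rot: [-3.141, -0.001, -0.297]
contact_force: [-1.9, -0.9, 11.3]
width: 0.667
finger_force: 45.3
```

```bash
python3 -m creep '{"motion": [[0,0,0.015,0,0],[0,0,0.04,0,0],[0,0,0.08,0,0],[0,0,0.11,0,0],[0.004,0.03,0.13,0,0],[0.008,0.07,0.13,0.04,0],[0.012,0.11,0.13,0.08,0],[0.016,0.155,0.13,0.12,0],[0.02,0.2,0.13,0.16,0],[0.024,0.245,0.13,0.184,0],[0.028,0.29,0.13,0.184,0],[0.028,0.314,0.13,0.184,0]]}'
python3 -m creep '{"motion": [[0,0,0,0,0],[0,0,-0.03,0,0],[0,0,-0.06,0,0],[0,0,-0.09,0,0],[0,0,-0.112,0,0],[0,0,-0.118,0,0],[0,0,-0.12,0,0],[0,0,-0.12,0,0]]}'
```

```text
time: 36.35
tool_pos: [0.5327, 0.3133, 0.18]
tool_rot: [-3.141, 0.001, -0.111]
contact_force: [-0.2, -1.3, -1.3]
width: 0.666
finger_force: 48.3
time: 37.35
tool_pos: [0.5338, 0.311, 0.0604]
tool_rot: [-3.141, -0.001, -0.113]
contact_force: [0.3, -0.7, -1.7]
width: 0.663
finger_force: 48.3
```

```bash
python3 -m creep '{"motion": [[0,0,-0.003,0,0],[0,0,-0.005,0,0],[0,0,-0.0065,0,0],[0,0,-0.0075,0,0],[0,0,-0.0075,0,0]]}'
python3 - <<'E'
from h import *
a=snap('scene','s9');x=cv2.resize(a['img'][60:220,260:420],None,fx=3.5,fy=3.5,interpolation=2)
cv2.imwrite('pics/c9.png',x[:,:,::-1])
E
```

```text
time: 37.98
tool_pos: [0.5338, 0.3107, 0.0529]
tool_rot: [-3.142, -0.001, -0.113]
contact_force: [-3.3, -3.9, 12.3]
width: 0.667
finger_force: 49.9
```

View pics/c9.png

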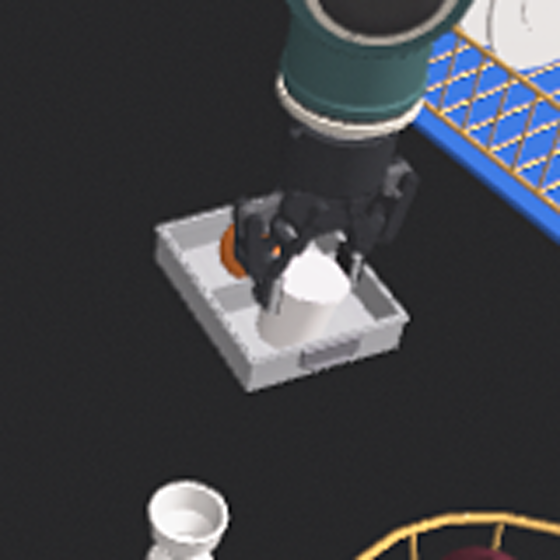

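The pot may lean (lid (315,275), foot (295,335)); I'll measure the lid plane.

```bash
cat > lid.py <<'E'
from top import *
import sys
for n in('scene','wrist'):
    c=env.capture(n); p,q=cloud(c)
    k=(np.hypot(p[:,0]-.534,p[:,1]-.311)<.028)&(p[:,2]>.045)&(p[:,2]<.075)&(q.min(1)>150)
    Q=p[k]
    A=np.c_[Q[:,:2]-Q[:,:2].mean(0),np.ones(len(Q))]
    m=np.ones(len(Q),bool)
    for _ in range(6):
        s=np.linalg.lstsq(A[m],Q[m,2],rcond=None)[0]; r=abs(A@s-Q[:,2]); m=r<max(.0015,2*np.median(r))
    print(n,m.sum(),Q[m].mean(0).round(4),'tilt deg',np.degrees(np.arctan(s[:2])).round(1))
E
python3 lid.py
```

```text
scene 158 [0.5389 0.3134 0.0619] tilt deg [-2.6 -9.4]
wrist 12040 [0.5352 0.3101 0.0609] tilt deg [-1.6 -9.6]
```

```bash
python3 -m creep '{"motion": [[0,0,0,0,0],[0,0,-0.001,0,0],[0,0,-0.002,0,0],[0,0,-0.003,0,0],[0,0,-0.004,0,0],[0,0,-0.004,0,0]]}' 20
python3 lid.py
```

```text
time: 38.88
tool_pos: [0.5356, 0.3106, 0.0521]
tool_rot: [-3.141, -0.005, -0.114]
contact_force: [-11.8, -16.7, 62.2]
width: 0.668
finger_force: 55.5
scene 147 [0.5394 0.3146 0.0613] tilt deg [-2.6 -7.5]
wrist 12119 [0.5353 0.31   0.0606] tilt deg [-3.4 -9.4]
```

```bash
python3 -m creep '{"motion": [[0,0,0.002,0,0],[0,0,0.003,0,0],[0,0,0.003,0,0],[0,0,0.003,0,0]]}' 20
python3 -m creep '{"motion": [[0,0,0,0,0.66],[0,0,0,0,0.664],[0,0,0,0,0.667],[0,0,0,0,0.67],[0,0,0,0,0.673],[0,0,0,0,0.676],[0,0,0,0,0.676]]}'
python3 lid.py
```

```text
time: 39.48
tool_pos: [0.5347, 0.3107, 0.0527]
tool_rot: [-3.141, -0.003, -0.114]
contact_force: [-3.1, -7.0, 21.1]
width: 0.665
finger_force: 50.8
time: 40.35
tool_pos: [0.5346, 0.3108, 0.0525]
tool_rot: [-3.141, -0.002, -0.114]
contact_force: [-1.1, -4.9, 18.4]
width: 0.677
finger_force: 27.6
scene 158 [0.5395 0.3141 0.0617] tilt deg [-2.3 -9. ]
wrist 12202 [0.5352 0.3101 0.0608] tilt deg [-2.5 -9.6]
```

```bash
python3 -m creep '{"motion": [[0,0,0,0,0.679],[0,0,-0.0005,0,0.682],[0,0,-0.001,0,0.684],[0,0,-0.0015,0,0.686],[0,0,-0.002,0,0.686],[0,0,-0.0025,0,0.686],[0,0,-0.003,0,0.686]]}'
python3 lid.py
```

```text
time: 41.32
tool_pos: [0.5345, 0.3098, 0.0492]
tool_rot: [3.141, -0.002, -0.114]
contact_force: [-1.8, -8.5, 17.5]
width: 0.689
finger_force: 11.4
scene 153 [0.5389 0.3139 0.0614] tilt deg [-2.3 -8.5]
wrist 12514 [0.5352 0.31   0.0604] tilt deg [-2.1 -8.5]
```

```bash
python3 -m creep '{"motion": [[0,0,-0.001,0,0.686],[0,0,-0.002,0,0.686],[0,0,-0.003,0,0.686],[0,0,-0.004,0,0.686],[0,0,-0.005,0,0.686],[0,0,-0.006,0,0.686],[0,0,-0.006,0,0.686]]}'
python3 lid.py
```

```text
time: 42.3
tool_pos: [0.5346, 0.3091, 0.0432]
tool_rot: [3.14, -0.002, -0.115]
contact_force: [-2.4, -13.5, 21.0]
width: 0.684
finger_force: 14.8
scene 141 [0.5397 0.3132 0.0611] tilt deg [-3.3 -7.6]
wrist 13329 [0.5353 0.3099 0.0601] tilt deg [-1.8 -7.7]
```

```bash
python3 -m creep '{"motion": [[0,0,0,0,0.688],[0,0,0,0,0.69],[0,0,0,0,0.692],[0,0,0,0,0.694],[0,0,0,0,0.696],[0,0,0,0,0.698],[0,0,0,0,0.7],[0,0,0,0,0.702]]}'
python3 lid.py
```

```text
time: 43.4
tool_pos: [0.5334, 0.3108, 0.042]
tool_rot: [-3.142, 0.0, -0.113]
contact_force: [-0.2, -2.1, 1.1]
width: 0.701
finger_force: 1.0
scene 162 [0.54   0.3135 0.0616] tilt deg [-1.4 -7.1]
wrist 13817 [0.5354 0.3103 0.0605] tilt deg [-1.1 -7.9]
```

```bash
python3 -m creep '{"motion": [[0,0,0,0,0.704],[0,0,0,0,0.708],[0,0,0,0,0.712],[0,0,0,0,0.716],[0,0,0,0,0.72],[0,0,0,0,0.724],[0,0,0,0,0.728],[0,0,0,0,0.732]]}'
python3 lid.py
python3 - <<'E'
from h import *
a=snap('side','s10');b=snap('wrist','w10')
x=cv2.resize(a['img'][60:160,120:240],None,fx=3,fy=3);y=b['img']
im=np.zeros((384,400+360,3),np.uint8);im[:,:400]=y[:,56:456];im[:x.shape[0],400:]=x
cv2.imwrite('pics/c10.png',im[:,:,::-1])
E
```

```text
time: 44.5
tool_pos: [0.5334, 0.3107, 0.042]
tool_rot: [-3.142, 0.0, -0.113]
contact_force: [0.1, -0.0, 0.2]
width: 0.734
finger_force: 0.1
scene 164 [0.5398 0.313  0.0612] tilt deg [-0.1 -6.1]
wrist 13663 [0.5353 0.3101 0.0602] tilt deg [-0.7 -6.8]
```

View pics/c10.png

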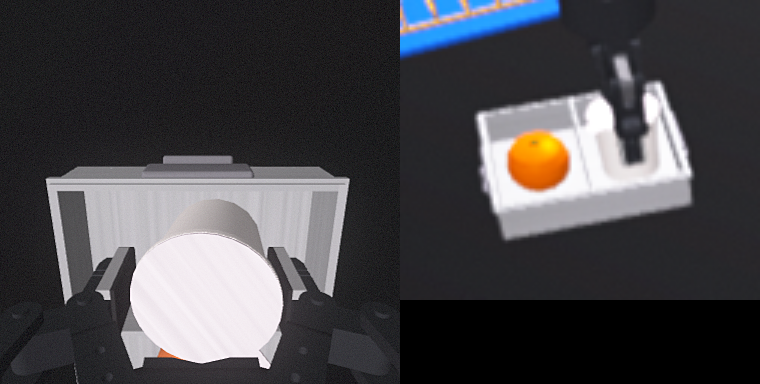

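Run:
```python
from top import *
def fit(n,ctr,r,z0,z1):
    c=dict(np.load(f'pics/{n}.npz')); p,q=cloud(c)
    k=(np.hypot(p[:,0]-ctr[0],p[:,1]-ctr[1])<r)&(p[:,2]>z0)&(p[:,2]<z1); Q=p[k]
    A=np.c_[Q[:,:2]-Q[:,:2].mean(0),np.ones(len(Q))];m=np.ones(len(Q),bool)
    for _ in range(8):
        s=np.linalg.lstsq(A[m],Q[m,2],rcond=None)[0]; r_=abs(A@s-Q[:,2]); m=r_<max(.001,2*np.median(r_))
    print(n,m.sum(),Q[m].mean(0).round(4),np.degrees(np.arctan(s[:2])).round(1))
for n in('scene0','side0','w7','s7','w8'): fit(n,(.5055,-.003),.028,.048,.07)
print('box');
for n in('scene0','side0','w6'): fit(n,(.4965,.316),.11,.031,.042)
c=dict(np.load('pics/w10.npz'));p,q=cloud(c);a=np.radians(-6.4);ex=np.array([np.cos(a),np.sin(a)]);ey=np.array([-ex[1],ex[0]]);d=p[:,:2]-[.4961,.3149];X,Y=d@ex,d@ey
for y0,y1 in((-.068,-.060),(.060,.068),(-.055,-.035),(.035,.055)):
    k=(Y>y0)&(Y<y1)&(X>.03)&(X<.075);print(y0,k.sum(),np.percentile(p[k,2],[5,50,95]).round(4))
```

```text
scene0 238 [ 0.5063 -0.0031  0.0564] [-0.3 -0. ]
side0 364 [ 0.5056 -0.0038  0.0559] [-0.3 -0.3]
w7 5846 [ 0.5064 -0.0036  0.0552] [-0.  -0.1]
s7 258 [ 0.5066 -0.0034  0.0561] [-0.2 -0.5]
w8 13023 [ 0.5093 -0.0044  0.0556] [-0.5 -1.5]
box
scene0 353 [0.5042 0.3137 0.0334] [-0.3  0.1]
side0 324 [0.4958 0.3089 0.0331] [0.1 0.2]
w6 3033 [0.5123 0.3134 0.033 ] [-0.1  0. ]
-0.068 3560 [0.0074 0.033  0.1033]
0.06 3922 [0.0027 0.0306 0.102 ]
-0.055 7660 [0.0017 0.0796 0.0998]
0.035 7927 [0.0016 0.0817 0.1011]
```

```bash
python3 -m creep '{"motion": [[0,0,0,0,0.737],[0,0,0,0,0.742],[0,0,0,0,0.747],[0,0,0,0,0.752],[0,0,0,0,0.757],[0,0,0,0,0.762],[0,0,0,0,0.767],[0,0,0,0,0.772],[0,0,0,0,0.777],[0,0,0,0,0.782]]}'
python3 lid.py
```

```text
time: 45.95
tool_pos: [0.5334, 0.3107, 0.042]
tool_rot: [-3.142, 0.0, -0.113]
contact_force: [-0.1, -0.8, -1.4]
width: 0.784
finger_force: 0.2
scene 155 [0.5392 0.3128 0.0606] tilt deg [ 0.3 -5.2]
wrist 13001 [0.5353 0.3094 0.0595] tilt deg [-0.5 -4.6]
```

```bash
python3 -m creep '{"motion": [[0,0,-0.001,0,0.782],[0,0,-0.002,0,0.782],[0,0,-0.003,0,0.782],[0,0,-0.004,0,0.782],[0,0,-0.005,0,0.782],[0,0,-0.006,0,0.782],[0,0,-0.006,0,0.782]]}'
python3 lid.py
```

```text
time: 46.92
tool_pos: [0.5334, 0.3107, 0.036]
tool_rot: [-3.142, 0.0, -0.113]
contact_force: [-0.2, -0.6, 1.2]
width: 0.782
finger_force: 0.6
scene 148 [0.5403 0.3144 0.0603] tilt deg [-0.5 -3.8]
wrist 13521 [0.5364 0.3093 0.0595] tilt deg [-0.5 -4.6]
```

```bash
python3 -m creep '{"motion": [[0,0,0,0,0.787],[0,0,0,0,0.792],[0,0,0,0,0.797],[0,0,0,0,0.802],[0,0,0,0,0.807],[0,0,0,0,0.812],[0,0,0,0,0.817],[0,0,0,0,0.822],[0,0,0,0,0.827],[0,0,0,0,0.832],[0,0,0,0,0.837],[0,0,0,0,0.842]]}'
python3 lid.py
```

```text
time: 48.52
tool_pos: [0.5334, 0.3107, 0.036]
tool_rot: [-3.142, 0.0, -0.113]
contact_force: [0.1, 0.5, -0.5]
width: 0.84
finger_force: 0.2
scene 156 [0.5407 0.3113 0.0597] tilt deg [ 0.2 -2.2]
wrist 12767 [0.536  0.3082 0.0587] tilt deg [-0.3 -2. ]
```

```bash
python3 -m creep '{"motion": [[0,0,0,0,0.847],[0,0,0,0,0.852],[0,0,0,0,0.857],[0,0,0,0,0.862],[0,0,0,0,0.867],[0,0,0,0,0.872],[0,0,0,0,0.88],[0,0,0,0,0.888],[0,0,0,0,0.896],[0,0,0,0,0.904],[0,0,0,0,0.904]]}'
python3 lid.py
```

```text
time: 50.0
tool_pos: [0.5334, 0.3108, 0.0361]
tool_rot: [-3.141, 0.0, -0.113]
contact_force: [-0.2, 0.2, 0.3]
width: 0.9
finger_force: 0.0
scene 151 [0.5392 0.3102 0.0592] tilt deg [-1.   0.1]
wrist 12187 [0.5357 0.3074 0.0582] tilt deg [ 0.  -0.1]
```

```bash
python3 -m creep '{"motion": [[0,0.001,0.004,0,0.93],[0,0.001,0.008,0,0.93],[0,0.001,0.015,0,0.93],[0,0.001,0.025,0,0.93],[0,0.001,0.04,0,0.93],[0,0.001,0.08,0,0.93],[0,0.001,0.13,0,0.93],[-0.04,-0.04,0.18,0,0.93],[-0.08,-0.09,0.2,0,0.93],[-0.1,-0.14,0.2,0,0.93],[-0.1,-0.18,0.2,0,0.93],[-0.1,-0.18,0.2,0,0.93]]}'
python3 lid.py
python3 - <<'E'
from h import *
a=snap('side','s11');b=snap('scene','s12')
im=np.hstack([cv2.resize(a['img'],(400,300)),cv2.resize(b['img'],(400,300))])
im2=np.hstack([cv2.resize(a['img'][70:160,120:240],(400,300)),cv2.resize(b['img'][100:190,280:400],(400,300))])
cv2.imwrite('pics/c11.png',np.vstack([im,im2])[:,:,::-1])
E
```

```text
time: 51.6
tool_pos: [0.4333, 0.1277, 0.2372]
tool_rot: [3.14, -0.002, -0.118]
contact_force: [0.2, 0.6, -0.3]
width: 0.926
finger_force: 0.0
scene 198 [0.534  0.3097 0.0592] tilt deg [-0.8 -1.9]
wrist 2627 [0.534  0.3076 0.0581] tilt deg [ 0.1 -0.1]
```

View pics/c11.png

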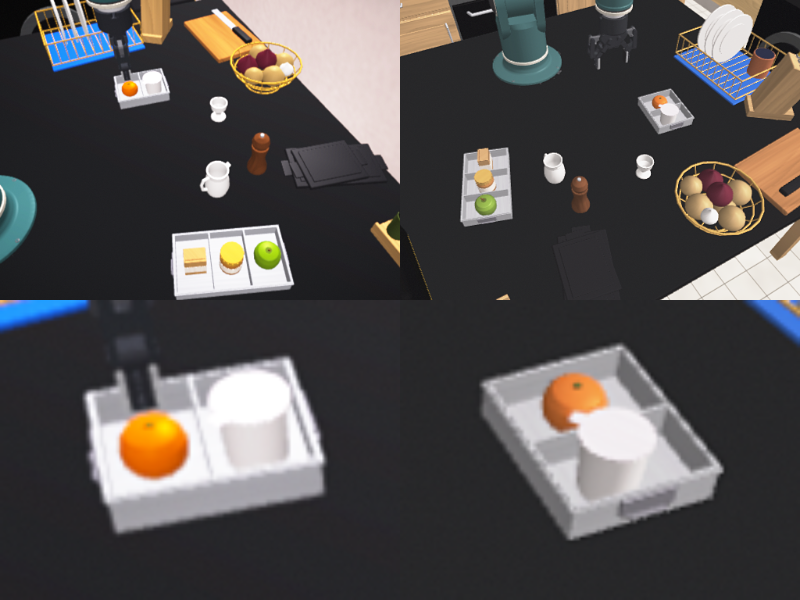

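All five items stand upright in their own compartments and the bystanders are still in place, so I'm handing in.

```bash
python3 -c "
from rig import env
print(env.finish_job())"
```

```text
the job is handed in; nothing more can be done
None
```

The job is handed in at about 52 s: all five items stand upright in their own compartments and the bystanders look undisturbed, though the yoghurt pot touched down tilted about 9° and had to be eased upright, with the wrist force reaching 62 N (limit 120 N).

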